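# Clip the snap-hook puller on and draw out the drying sled

### The arm

A 7-joint arm with a two-finger parallel gripper is mounted at the origin on the work surface. World frame = base frame: x ahead of the robot, y to its left, z up, the work surface at z = 0. Lengths are in mm, angles in rad, forces in N, time in s.
With the tool pointing down it reaches from about 400 to 875 mm from the base axis. Payload 4.4 kg.
Tool frame: the origin (TCP) lies at the very end of the fingers, on their centre line; the grasp point (between the pads) lies ctrl.grip_depth behind it (ctrl.grip_depth is the distance from the TCP to the grasp point, in mm); y points along the fingers, x is the direction in which the jaws open and shut, and the axes are right-handed (so a half turn about y gives the same grasp; the last joint's range is limited). The gripper opens to 85 mm and grips with 20 to 120 N. Pads are 22 mm wide; open, the fingers measure 114 mm over their backs; the gripper's body (76 mm by 85 mm) begins 54 mm behind the grasp point. The pads swing forward as they close: fully open they stand 13 mm farther back than shut.
Start: joints at [1.036, 0.628, 0.038, 1.517, -0.027, 0.996, -0.02], TCP at [293.71, -579.873, 196.513] pointing down, gripper open.
Joint ranges: [-3.06, 3.06], [-0.37, 2.12], [-1.25, 1.32], [0.18, 2.47], [-1.1, 4.24], [0.23, 1.98], [-2.94, 2.94]. Speed limits (rad/s): [2.57, 2.57, 3.14, 3.14, 3.14, 3.14, 3.14].

### API

Orientations are given as [roll, pitch, yaw] about the fixed x, y, z axes, in that order (R = Rz(yaw) Ry(pitch) Rx(roll)).
In Python, from cell import ctrl gives the robot as it stands.
- The arm moves only by the tool apply_moves, never from a script. Its argument "motion" is a list of rows, each a list of 5 numbers: the shift along the tool's x, y, z in cm, then the turn about the tool's y in rad, then the finger opening in cm, from 0 to 8.54. In form: [[tx, ty, tz, roll, hand], ...]. A call has 1 to 20 rows; each row is the pose to reach, as a shift and turn from the pose commanded when the call began, along the tool's axes at that moment; what a row does not reach only later rows make up. A row lasts 1/8 s, in which the tool goes at most 62.5 mm and 10.7 degrees, less where a joint would pass 70% of its speed; a pose out of reach is approached as far as the arm can. A call with a gripper value outside its range is refused whole. The fingers move at their own pace and stop on an object; the grip force is fixed at half the most. Time passes only in rows, so rows that repeat a pose let the fingers close. It gives the time, the measured TCP pose, the force and the opening at its end, in the units of the state.
- ctrl.read_state(): the state, without advancing time (a new reading comes with each control period).
- ctrl.get_image(name): name is "scene" or "top" or "wrist"; returns a dict with "image" (480x640x3 uint8, red, green, blue), "vfov" (degrees; the focal length in pixels is half the picture's height over the tangent of half this angle, whatever the lens; pixels are square), "cx", "cy" (the principal point, pixels), "extrinsics" (4x4, takes a point from world to camera coordinates); the wrist camera has in their place "tool_from_camera" (4x4, takes a point from camera to tool coordinates, whose origin is the TCP and whose axes are the tool frame's). Camera axes: x right, y up, looking along -z (the intrinsics and any distortion apply to the point x, -y, -z); pixel columns grow to the right and rows downward; lengths in mm; the calibration is good to about 2 mm. A picture is of the moment at which its call begins: read the wrist's pose just before it. There is no depth.
- ctrl.finish_job(): hands the job in, once; it reports no verdict.
Trained networks look in a picture, given as the dict that the camera call returned (one of the last four; its "shot" number tells which), for a name from the list of things; names that differ only in an ending like _2 or _b are one class to them, and where a whole thing is asked for, a point or a joint stands for the part that bears it (a point fixed in the world has none). Each returns a list of dicts, best first, with "confidence" (0 to 1); they miss things now and then, are a little off and sometimes report something else, mostly with a low value. They report only what shows in the picture. A call takes as long as a camera call. They do not tell look-alikes from the thing itself.
- ctrl.search_frame(picture, query): "location" ([x, y, z] in mm, in world coordinates, good to about 4 mm: the middle of the surface that is visible of it).
- ctrl.mark_of(picture, query): "location" ([x, y, z] in mm, in world coordinates, good to about 4 mm: a listed point, or the origin of a listed thing).
The state is a dict: "clock": time; "qpos": joint angles; "qd": joint speeds; "tau": joint torques, N m; "eef_pos": TCP position; "tool_rot": TCP orientation; "force": force on the tool from outside, world axes, zero at the start; "torque": the same for the moment, N m; "width": finger opening in mm.
Only numpy, scipy, OpenCV 4.12 (cv2) and the standard library are available. Lean on these libraries where they do the work, as an engineer would, in place of code of your own. Each camera call takes 0.05 s, during which the arm holds its last target.

### The job

The green housing on the drying sled has wet paint, so draw it out with the orange-handled snap hook. With the sled still at the back, push the hook sideways onto the yellow ring, without forcing it, until the red gate has sprung open and flicked shut behind the ring's bar; only then pull the sled gently all the way out to its stop and leave the hook clipped on, lying flat on the bench. Keep hands off the sled, ring and station, and leave the other things on the bench alone.

Things in the scene. Friction and masses are not known exactly. Their poses are not given: they have to be found in the camera images.
- hook: Puller: orange handle and steel snap hook, lying flat on the bench, used that way up; about 0.28 kg. Origin: underside of the handle; +y runs from handle to crown, +x points out of the hook's mouth, z up. Handle block: x -12..12, y -35..29, z 0..34 mm; grip it across x. The hook's steel is 10 mm thick, z 16..26 mm.
- hook_seat (a point): Point inside the hook, at x -2, y 71, z 21 mm of the hook's frame: about where the ring's bar lies when clipped and pulled. In the hook's frame the inside goes from the gate line x 13 back to the spine's inner wall x -13 and from the base y 52 to the crown's inner wall y 77. Steel reaches out to x -22 (spine) and y 87 (crown).
- hook_nose (a point): Centre of the crown's round nose (6.5 mm radius), at x 11.5, y 80.5, z 21 mm of the hook's frame. The mouth opens to +x between the base block (y 38..52, x -22..16) and the nose's edge at y 74: aim the bar in at y 64..67.
- gate (a joint): Angle of the red sprung gate across the mouth, rad: 0 shut, to 1.4 swung inward (its only way). Hinged at hook x 13, y 54, tip at y 73, 5 mm thick. A bar pushed in at y 64..67 needs 3 to 8 N; 14 to 20 mm past the gate line it flicks shut behind the bar; up to 8 mm on, the bar meets the spine and the force rises. A firm 10 N there is fine, over 18 N is forcing.
- track: Fixed drying station: two steel rails, green lamp beside them. Origin on the bench under the eye_mount point when the sled is fully back. +y runs along the rails towards the housing, +x to the lamp's side, z up. The hook is used with its axes parallel to these, moving on to the ring in +x. Rails lie at y 30..330, |x| below 52, up to 14 mm high; the bench is free at y below 30 mm.
- sled (a joint): How far the sled is drawn out, m: 0 at the back, 0.07 at the rubber front stop; starts at 0 to 0.012. Slides to the station's -y with 4 N friction. It carries the green housing (top about 100 mm above the bench, 195 mm or more behind the ring's bar). A drawbar leads to a cross rod 102 mm long along x, 48 mm behind the ring's front bar, 21 mm high.
- eye_mount (a point): Moves with the sled, axes as the station's, 21 mm above the bench: the MIDDLE of the range in which the yellow ring's vertical front bar (8 mm thick) may be clamped. The bar stands up to 26 mm either side of it along x: not measured, find it by touch or sight; in y it is exact. Ring upright in the y-z plane, free inside y 4..32, z 9..33 mm above the bench, top 41 mm.
- spanner: Steel spanner lying on the bench; bystander. Origin on the underside.
- driver: Screwdriver lying on the bench; bystander. Origin on the underside.
- oilcan: Red oil can, 64 mm across, 120 mm high; bystander. Origin on the underside.
- jar: Glass jar with black cap, 60 mm across, 90 mm high; bystander. Origin on the underside.
- spare_ring: Loose steel ring, 48 mm across, 8 mm thick; bystander. Origin on the underside.
- carton: Cardboard box 70 x 100 x 50 mm; bystander. Origin on the underside.
Things that resemble listed ones, but are neither listed nor needed, are in the scene too. Of the things that look like the hook, take the one that is nearest to the robot's base at the start.

How it is judged:
By the outcome, as a careful person would: the job done as asked, in the order asked, and still so for the second after the job is handed in, with the robot touching nothing.
It also fails if it takes over 54 s, if anything falls off the work surface, if the arm or the gripper's body presses on something with over 40 N, if the wrist force passes 120 N, or if a joint passes its speed limit or range.

## Working session

There is one attempt and no reset: what is moved stays moved. The work goes in short steps, Python scripts to look and compute and a tool call to move; the robot and the scene stay as the last step left them, time stands still between calls to the robot, and variables do not carry over. Pictures are saved under pics/ and viewed, and the job is handed in when it is done.

Besides the shell and the picture viewer there is one more tool, called in YAML: its name, and indented under it one key for each argument. apply_moves: Moves the arm, as the interface text tells. Its arguments: {"type":"object","properties":{"motion":{"type":"array","items":{"type":"array","items":{"type":"number"}}}},"required":["motion"]}

```bash
ls; mkdir -p pics; cat > h.py <<'E'
import numpy as np, cv2
from cell import ctrl
def save(p,n): cv2.imwrite('pics/'+n+'.png',cv2.cvtColor(p['image'],cv2.COLOR_RGB2BGR))
E
python3 - <<'E'
from h import *
s=ctrl.read_state(); print(s, ctrl.grip_depth)
for n in ['scene','top']:
    p=ctrl.get_image(n); save(p,n+'0'); print(n,{k:v for k,v in p.items() if k!='image'})
    for q in ['hook','hook_seat','hook_nose','track','eye_mount','sled','gate']:
        print(q,[(np.round(d['location']),round(d['confidence'],2)) for d in ctrl.mark_of(p,q)] if q not in('sled','gate') else [(np.round(d['location']),round(d['confidence'],2)) for d in ctrl.search_frame(p,q)])
E
```

```text
pics
{'clock': 0.0, 'qpos': array([ 1.03622613,  0.62933342,  0.03839863,  1.5183662 , -0.02701192,
        0.99630344, -0.01997964]), 'qd': array([-0.00049754,  0.00055908, -0.00033671,  0.00180691, -0.00012122,
       -0.00104501,  0.00103664]), 'tau': array([ 7.24402980e-04, -5.63395393e+01,  1.22695819e+00, -1.93444633e+01,
        1.11483966e-02,  1.05502910e-02, -1.54915313e-05]), 'eef_pos': array([ 293.40282251, -579.23782615,  195.59716615]), 'tool_rot': array([-1.57078521,  0.00189415, -1.10197716]), 'force': array([-0.74822717,  0.31299382,  0.38135026]), 'torque': array([ 0.00580213, -0.00300449,  0.0391014 ]), 'width': 85.58808734214129} 18.700000000000003
scene {'vfov': 53.20442649501097, 'cx': 315.9871278059108, 'cy': 237.49549505907135, 'extrinsics': array([[ 1.62895556e-01,  9.86643282e-01,  2.68976013e-04,
         1.46286448e+01],
       [-7.73305606e-01,  1.27504026e-01,  6.21080641e-01,
         4.04859085e+02],
       [ 6.12750746e-01, -1.01379277e-01,  7.83746621e-01,
        -1.60886485e+03],
       [ 0.00000000e+00,  0.00000000e+00,  0.00000000e+00,
         1
[... 1166 characters left out ...]
000000e+00]]), 'shot': 2}
hook [(array([720., 179.,   2.]), 0.93), (array([ 542., -252.,    1.]), 0.83), (array([ 653., -541.,   -2.]), 0.82), (array([793., -71.,  -3.]), 0.61), (array([ 727., -169.,   -0.]), 0.25)]
hook_seat [(array([795.,  -1.,  19.]), 0.95), (array([714., 250.,  22.]), 0.85), (array([ 607., -491.,   18.]), 0.84), (array([ 540., -179.,   20.]), 0.61)]
hook_nose [(array([729., 259.,  18.]), 0.86), (array([557.,  84.,  20.]), 0.7), (array([813.,   7.,  22.]), 0.67), (array([ 604., -476.,   19.]), 0.55)]
track [(array([ 540., -179.,   21.]), 0.68), (array([559.,  82.,  -0.]), 0.6)]
eye_mount [(array([555.,  78.,  20.]), 0.8), (array([557.,  81.,   2.]), 0.51)]
sled []
gate []
```

View pics/scene0.png

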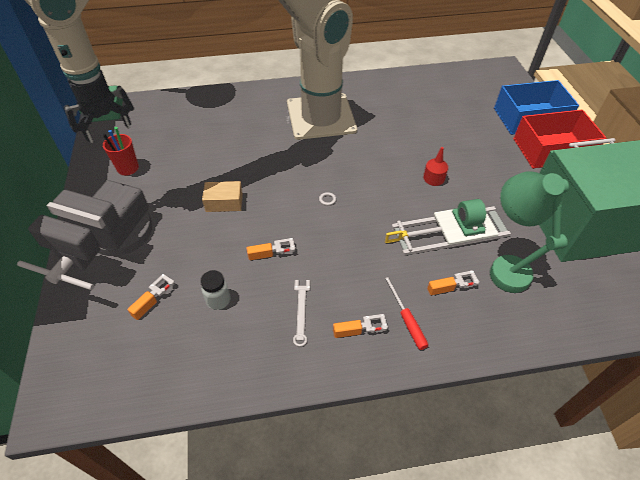

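View pics/top0.png

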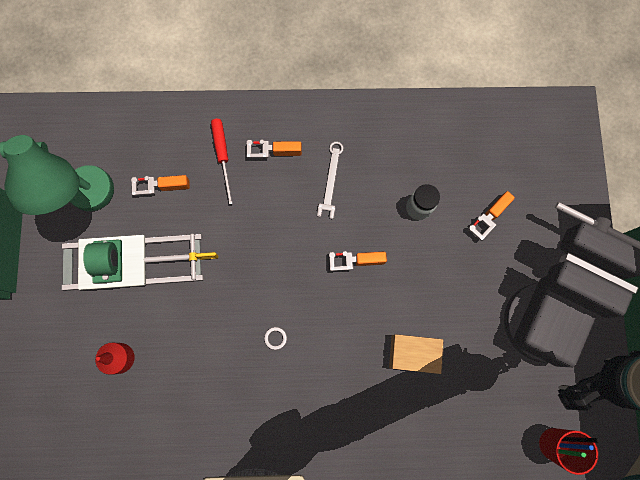

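Nearest of the four look-alikes is the hook at (542,-253), 598 mm from the base; its handle is at top-view pixel (372,258). The yellow ring is at about (203,256). I'll look at both with the wrist camera.

```bash
cat >> h.py <<'E'
def Rt(s):
    from scipy.spatial.transform import Rotation as R
    return R.from_euler('xyz',s['tool_rot']).as_matrix()
def plan(x,y,z,yaw,s=None):
    s=s or ctrl.read_state(); R=Rt(s)
    d=R.T@(np.array([x,y,z])-s['eef_pos'])/10
    r=(s['tool_rot'][2]-yaw+np.pi)%(2*np.pi)-np.pi
    print('row',np.round(d,2),'roll',round(r,3))
def st():
    s=ctrl.read_state(); print({k:np.round(s[k],3) for k in('clock','eef_pos','tool_rot','force','width','qpos')}); return s
def ray(p,u,v,z,s=None):
    f=p['image'].shape[0]/2/np.tan(np.radians(p['vfov']/2))
    d=np.array([(u-p['cx'])/f,-(v-p['cy'])/f,-1])
    if 'extrinsics' in p:
        E=p['extrinsics']; R=E[:3,:3].T; o=-R@E[:3,3]; d=R@d
    else:
        T=p['tool_from_camera']; W=Rt(s); o=W@T[:3,3]+s['eef_pos']; d=W@T[:3,:3]@d
    return o+d*(z-o[2])/d[2]
def proj(p,X,s=None):
    f=p['image'].shape[0]/2/np.tan(np.radians(p['vfov']/2)); X=np.asarray(X,float)
    if 'extrinsics' in p: c=p['extrinsics'][:3,:3]@X+p['extrinsics'][:3,3]
    else:
        T=np.linalg.inv(p['tool_from_camera']); c=T[:3,:3]@(Rt(s).T@(X-s['eef_pos']))+T[:3,3]
    return np.array([p['cx']+f*c[0]/-c[2], p['cy']+f*c[1]/c[2]])
E
python3 - <<'E'
from h import *
p=ctrl.get_image('wrist'); save(p,'w0'); print({k:v for k,v in p.items() if k!='image'})
p=ctrl.get_image('top')
im=cv2.cvtColor(p['image'],cv2.COLOR_RGB2BGR)
a=cv2.resize(im[225:300,50:230],None,fx=4,fy=4,interpolation=cv2.INTER_CUBIC)
b=cv2.resize(im[225:300,310:400],None,fx=4,fy=4,interpolation=cv2.INTER_CUBIC)
b=cv2.copyMakeBorder(b,0,0,0,360,cv2.BORDER_CONSTANT)
cv2.imwrite('pics/topcrop.png',np.vstack([a,b]))
plan(500,-180,260,0)
E
```

```text
{'vfov': 58.687813762187695, 'cx': 323.8084473054729, 'cy': 239.38756089644426, 'tool_from_camera': array([[ 9.99999424e-01, -9.39159488e-04,  5.19188298e-04,
        -2.39718803e-01],
       [ 7.77483378e-04,  3.00594528e-01, -9.53751710e-01,
        -1.77347231e+02],
       [ 7.39659807e-04,  9.53751565e-01,  3.00595085e-01,
         7.65367859e+01],
       [ 0.00000000e+00,  0.00000000e+00,  0.00000000e+00,
         1.00000000e+00]]), 'shot': 3}
row [-26.35  -6.35  36.47] roll -1.102
```

View pics/topcrop.png

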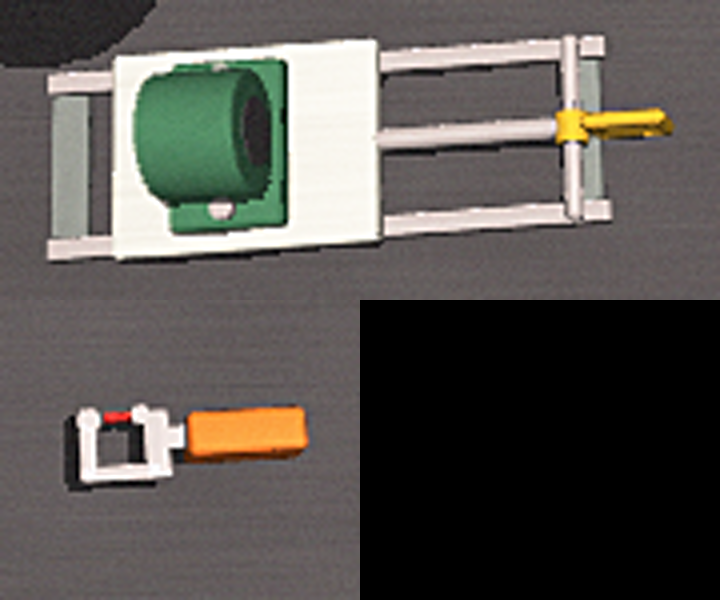

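View pics/w0.png

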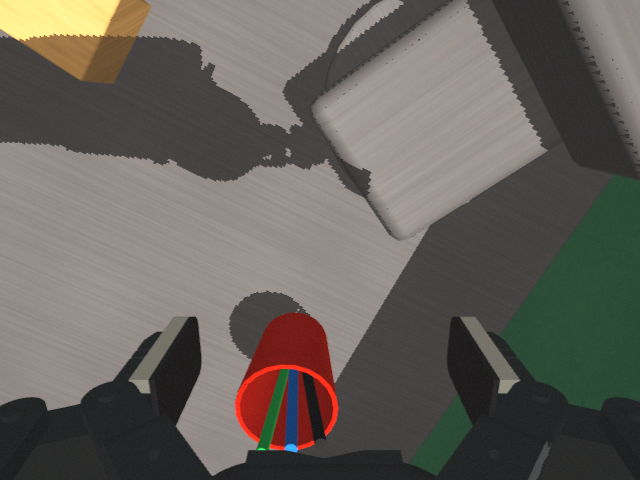

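```bash
python3 - <<'E'
from h import *
plan(540,-250,160,0)
E
```

```text
row [-18.3    3.65  36.88] roll -1.102
```

apply_moves:
  motion:
    - [0, -5, 0, 0, 8.5]
    - [-3, -6, 6, -0.1, 8.5]
    - [-6, -5, 12, -0.28, 8.5]
    - [-9, -3, 18, -0.46, 8.5]
    - [-12, -1, 24, -0.64, 8.5]
    - [-15, 1, 30, -0.82, 7]
    - [-18.3, 3.6, 36.9, -1.0, 5.5]
    - [-18.3, 3.6, 36.9, -1.1, 5.5]
    - [-18.3, 3.6, 36.9, -1.102, 5.5]
    - [-18.3, 3.6, 36.9, -1.102, 5.5]
    - [-18.3, 3.6, 36.9, -1.102, 5.5]

```text
clock: 2.28
eef_pos: [539.4, -252.0, 160.9]
tool_rot: [-1.572, -0.0, -0.003]
force: [0.5, 0.0, 0.5]
width: 54.6
```

```bash
python3 - <<'E'
from h import *
s=st()
p=ctrl.get_image('wrist'); save(p,'w1')
for q in ['hook','hook_seat','hook_nose']:
    print(q,[(np.round(d['location'],1),round(d['confidence'],2)) for d in ctrl.mark_of(p,q)])
E
```

```text
{'clock': np.float64(2.275), 'eef_pos': array([ 539.436, -251.995,  160.948]), 'tool_rot': array([-1.572, -0.   , -0.003]), 'force': array([0.546, 0.019, 0.464]), 'width': np.float64(54.567), 'qpos': array([ 0.553,  0.599, -0.259,  1.71 ,  0.194,  0.857,  0.206])}
hook [(array([ 545.2, -248.5,    2. ]), 0.65)]
hook_seat [(array([ 607.3, -489.9,   19.1]), 0.63), (array([ 539. , -178.3,   24.2]), 0.58)]
hook_nose [(array([ 552.4, -172.7,   18.6]), 0.78), (array([ 603.1, -478.3,   21.7]), 0.71)]
```

View pics/w1.png

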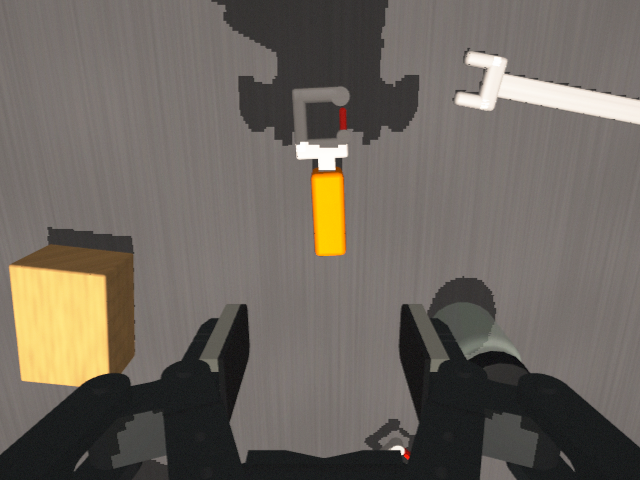

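```bash
python3 - <<'E'
from h import *
s=st()
p=ctrl.get_image('wrist')
im=p['image'].astype(int)
hsv=cv2.cvtColor(p['image'],cv2.COLOR_RGB2HSV)
m=((hsv[...,0]>8)&(hsv[...,0]<26)&(hsv[...,1]>200)&(hsv[...,2]>225)).astype(np.uint8)
m[:, :290]=0; m[:,370:]=0; m[280:]=0
ys,xs=np.nonzero(m); print(xs.min(),xs.max(),ys.min(),ys.max())
c=cv2.resize(cv2.cvtColor(p['image'],cv2.COLOR_RGB2BGR)[75:265,275:365],None,fx=3,fy=3,interpolation=cv2.INTER_CUBIC); cv2.imwrite('pics/w1c.png',c)
r=cv2.minAreaRect(np.c_[xs,ys].astype(np.float32)); b=cv2.boxPoints(r)
print(b)
W=np.array([ray(p,u,v,34,s) for u,v in b]); print(W.round(1), W.mean(0))
E
```

```text
{'clock': np.float64(2.475), 'eef_pos': array([ 539.837, -250.971,  160.868]), 'tool_rot': array([-1.571, -0.   , -0.002]), 'force': array([ 0.714, -0.974,  0.189]), 'width': np.float64(54.904), 'qpos': array([ 0.553,  0.599, -0.261,  1.71 ,  0.194,  0.857,  0.206])}
311 344 175 257
[[310.6268  175.43138]
 [341.82016 174.42516]
 [344.4584  256.211  ]
 [313.26505 257.21722]]
[[ 530.1 -221.9   34. ]
 [ 552.3 -221.2   34. ]
 [ 555.  -283.1   34. ]
 [ 531.4 -283.9   34. ]] [ 542.20606306 -252.54978118   34.        ]
```

View pics/w1c.png

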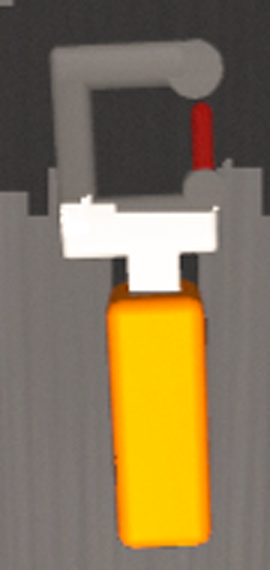

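```bash
python3 - <<'E'
from h import *
plan(542.2,-252,6,0.032)
E
```

```text
row [ 0.22 15.48 -0.12] roll -0.033
```

apply_moves:
  motion:
    - [0.2, 5, -0.1, -0.033, 5.5]
    - [0.2, 10, -0.1, -0.033, 5.5]
    - [0.2, 13, -0.1, -0.033, 5.5]
    - [0.2, 15.3, -0.1, -0.033, 5.5]
    - [0.2, 15.4, -0.1, -0.033, 5.5]
    - [0.2, 15.4, -0.1, -0.033, 5.5]

```text
clock: 3.28
eef_pos: [542.9, -251.2, 7.3]
tool_rot: [-1.571, -0.001, 0.033]
force: [0.3, 0.0, 0.6]
width: 55.3
```

```bash
python3 - <<'E'
from h import *
s=st()
p=ctrl.get_image('wrist'); save(p,'w2')
E
```

```text
{'clock': np.float64(3.275), 'eef_pos': array([ 542.883, -251.229,    7.319]), 'tool_rot': array([-1.571e+00, -1.000e-03,  3.300e-02]), 'force': array([0.344, 0.027, 0.647]), 'width': np.float64(55.277), 'qpos': array([ 0.511,  0.815, -0.201,  1.801,  0.28 ,  0.552,  0.165])}
```

View pics/w2.png

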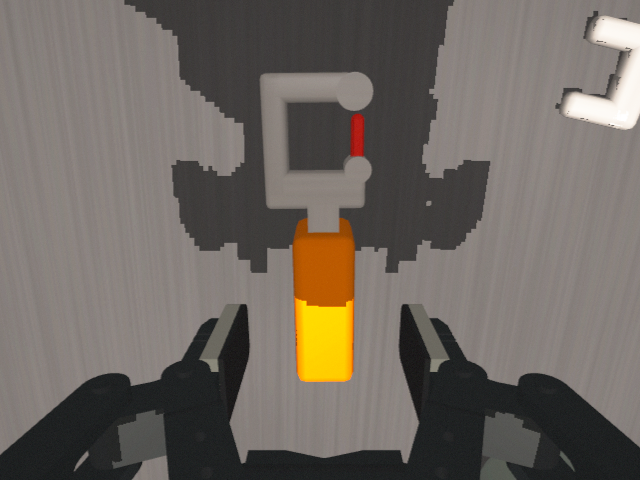

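apply_moves:
  motion:
    - [0, 0, 0, 0, 3]
    - [0, 0, 0, 0, 2]
    - [0, 0, 0, 0, 2]
    - [0, 0, 0, 0, 1.5]
    - [0, 0, 0, 0, 1.5]

```text
clock: 3.95
eef_pos: [542.2, -250.9, 6.5]
tool_rot: [-1.571, 0.0, 0.033]
force: [0.2, -0.3, -0.1]
width: 15.1
```

```bash
python3 - <<'E'
from h import *
s=st()
plan(520,-100,20,0.032)
E
```

```text
{'clock': np.float64(3.95), 'eef_pos': array([ 542.213, -250.876,    6.514]), 'tool_rot': array([-1.571,  0.   ,  0.033]), 'force': array([ 0.187, -0.254, -0.139]), 'width': np.float64(15.07), 'qpos': array([ 0.511,  0.816, -0.2  ,  1.802,  0.28 ,  0.551,  0.165])}
row [-1.72 -1.35 15.15] roll 0.001
```

Width of 15.1 mm is less than the 24 mm handle, so I'll look.

```bash
python3 - <<'E'
from h import *
s=st()
p=ctrl.get_image('wrist'); save(p,'w3')
for z in (34,): print(proj(p,[542,-250-35+32,34],s),proj(p,[542,-284,34],s),proj(p,[542,-284,0],s),proj(p,s['eef_pos'],s))
print(ray(p,330,225,34,s))
p=ctrl.get_image('top'); cv2.imwrite('pics/t3.png',cv2.resize(cv2.cvtColor(p['image'],cv2.COLOR_RGB2BGR)[180:340,280:460],None,fx=4,fy=3.7))
E
```

```text
{'clock': np.float64(3.95), 'eef_pos': array([ 542.213, -250.876,    6.514]), 'tool_rot': array([-1.571,  0.   ,  0.033]), 'force': array([ 0.187, -0.254, -0.139]), 'width': np.float64(15.07), 'qpos': array([ 0.511,  0.816, -0.2  ,  1.802,  0.28 ,  0.551,  0.165])}
[324.18406129 317.47885592] [321.62963194 385.04505931] [321.97114204 341.48276294] [324.76702181 284.29687585]
[ 542.84420852 -215.49248487   34.        ]
```

View pics/w3.png

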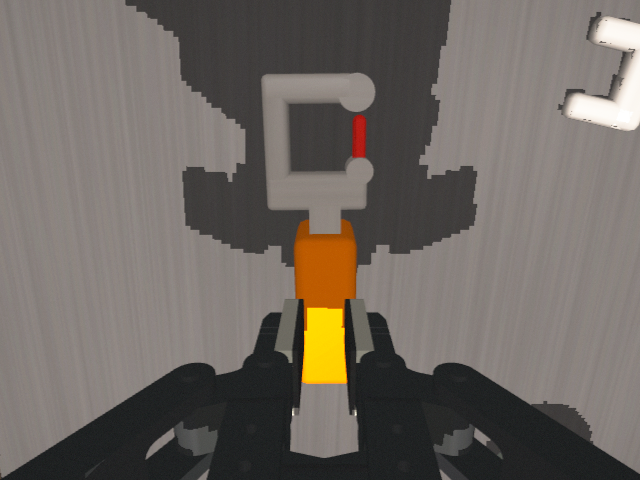

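View pics/t3.png

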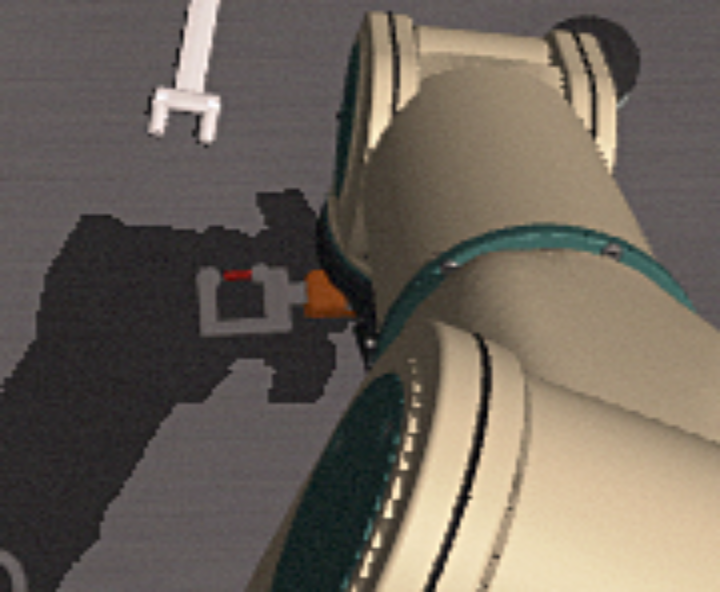

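```bash
python3 - <<'E'
from h import *
s=st(); print(ctrl.grip_depth, [a for a in dir(ctrl) if a[0]!='_'])
p=ctrl.get_image('scene'); u=proj(p,s['eef_pos']);print(u, proj(p,[542,-251,44]))
u=u.astype(int); c=p['image'][u[1]-90:u[1]+50,u[0]-80:u[0]+80]
cv2.imwrite('pics/s3.png',cv2.cvtColor(cv2.resize(c,None,fx=4.5,fy=4.2,interpolation=cv2.INTER_CUBIC),cv2.COLOR_RGB2BGR))
E
```

```text
{'clock': np.float64(4.05), 'eef_pos': array([ 542.203, -250.865,    6.481]), 'tool_rot': array([-1.571,  0.   ,  0.033]), 'force': array([ 0.017, -0.723, -0.268]), 'width': np.float64(15.107), 'qpos': array([ 0.511,  0.816, -0.2  ,  1.802,  0.28 ,  0.551,  0.165])}
18.700000000000003 ['MotionError', 'finish_job', 'get_image', 'grip_depth', 'mark_of', 'read_state', 'search_frame']
[260.39271935 253.797751  ] [258.99284075 244.95800996]
```

View pics/s3.png

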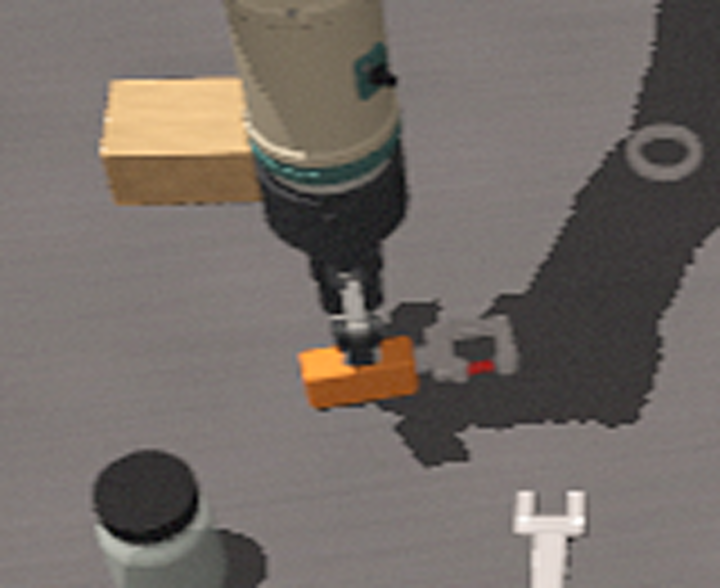

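Both views show the finger tips ending just above the handle top, so the real tips are well short of the reported TCP. I'll open and step down while watching the force.

apply_moves:
  motion:
    - [0, 0, 0, 0, 3]
    - [0, 0, 0, 0, 5]
    - [0, 0, 0, 0, 5]
    - [0, 0.3, 0, 0, 5]
    - [0, 0.6, 0, 0, 5]
    - [0, 0.6, 0, 0, 5]

```text
clock: 4.85
eef_pos: [541.9, -250.8, 0.1]
tool_rot: [-1.57, 0.001, 0.033]
force: [-0.1, 0.3, 0.7]
width: 49.6
```

apply_moves:
  motion:
    - [0, 0.2, 0, 0, 5]
    - [0, 0.4, 0, 0, 5]
    - [0, 0.4, 0, 0, 5]

```text
clock: 5.22
eef_pos: [542.1, -250.8, -3.7]
tool_rot: [-1.571, 0.0, 0.033]
force: [0.5, -0.8, -0.3]
width: 50.0
```

```bash
python3 - <<'E'
from h import *
s=st()
p=ctrl.get_image('wrist'); save(p,'w4')
E
```

```text
{'clock': np.float64(5.225), 'eef_pos': array([ 542.096, -250.826,   -3.66 ]), 'tool_rot': array([-1.571,  0.   ,  0.033]), 'force': array([ 0.538, -0.768, -0.339]), 'width': np.float64(49.954), 'qpos': array([ 0.507,  0.832, -0.194,  1.804,  0.285,  0.533,  0.161])}
```

View pics/w4.png

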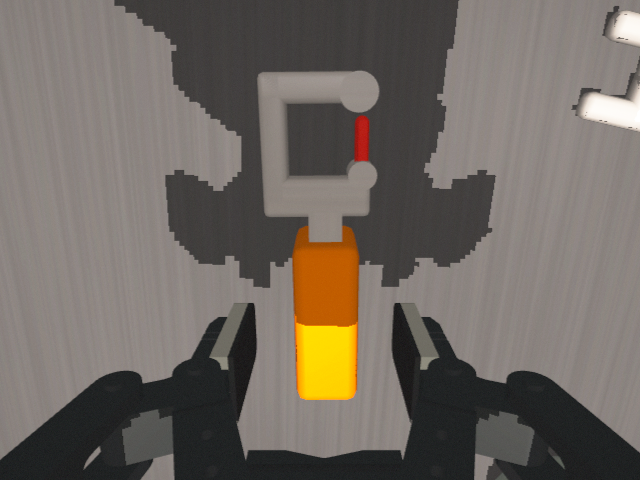

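No contact even at a reported z of -3.7, so the offset is real. I'll keep descending gradually.

apply_moves:
  motion:
    - [0, 0.3, 0, 0, 5]
    - [0, 0.6, 0, 0, 5]
    - [0, 0.6, 0, 0, 5]

```text
clock: 5.65
eef_pos: [542.0, -250.8, -9.8]
tool_rot: [-1.571, 0.001, 0.033]
force: [-1.7, 0.7, 0.1]
width: 49.9
```

apply_moves:
  motion:
    - [0, 0.3, 0, 0, 5]
    - [0, 0.6, 0, 0, 5]
    - [0, 0.6, 0, 0, 5]

```text
clock: 6.02
eef_pos: [542.0, -250.8, -15.8]
tool_rot: [-1.571, 0.001, 0.033]
force: [-0.5, 0.1, 0.1]
width: 49.7
```

apply_moves:
  motion:
    - [0, 0.2, 0, 0, 5]
    - [0, 0.4, 0, 0, 5]
    - [0, 0.4, 0, 0, 5]

```text
clock: 6.4
eef_pos: [542.1, -250.8, -19.7]
tool_rot: [-1.571, 0.0, 0.033]
force: [-0.5, -0.2, 0.2]
width: 50.4
```

apply_moves:
  motion:
    - [0, 0, 0, 0, 3]
    - [0, 0, 0, 0, 2]
    - [0, 0, 0, 0, 1.5]
    - [0, 0, 0, 0, 1.5]
    - [0, 0, 0, 0, 1.5]

```text
clock: 7.02
eef_pos: [542.5, -251.0, -19.2]
tool_rot: [-1.571, -0.0, 0.033]
force: [0.8, -0.0, 4.2]
width: 23.0
```

```bash
python3 - <<'E'
from h import *
s=st()
p=ctrl.get_image('wrist'); save(p,'w5')
E
```

```text
{'clock': np.float64(7.025), 'eef_pos': array([ 542.471, -251.019,  -19.176]), 'tool_rot': array([-1.571, -0.   ,  0.033]), 'force': array([ 0.777, -0.018,  4.216]), 'width': np.float64(22.97), 'qpos': array([ 0.501,  0.857, -0.185,  1.807,  0.292,  0.504,  0.155])}
```

View pics/w5.png

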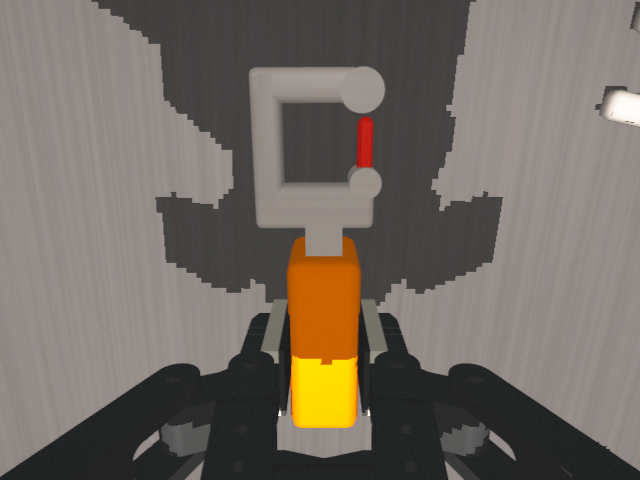

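Now it's properly gripped, at 23 mm. Next, the geometry of the hook relative to the tool, and of the ring and rails from the top view.

```bash
python3 - <<'E'
from h import *
s=st()
p=ctrl.get_image('wrist')
im=cv2.cvtColor(p['image'],cv2.COLOR_RGB2BGR); cv2.imwrite('pics/w5c.png',cv2.resize(im[55:265,230:400],None,fx=3.5,fy=2.8,interpolation=cv2.INTER_CUBIC)) 
for n,u,v,z in [('nose ctr',363,90,26),('crown outer L',250,68,26),('base L bottom',257,228,26),('base R bottom',373,228,26)]:
    W=ray(p,u,v,z,s); print(n,W.round(1), (Rt(s).T@(W-s['eef_pos'])).round(1))
t=ctrl.get_image('top')
f=lambda u,v:(u/4+50,v/4+225)
for n,u,v,z in [('ring tip',672,128,41),('ring root',560,125,41),('railA far',50,80,14),('railA near',604,45,14),('railB far',50,250,14),('railB near',610,210,14),('rodtop',569,38,24),('rodbot',574,218,24)]:
    print(n,ray(t,*f(u,v),z).round(1))
for X in [(560,80,41),(560,80,20)]: print(proj(t,X))
E
```

```text
{'clock': np.float64(7.075), 'eef_pos': array([ 542.465, -251.051,  -19.171]), 'tool_rot': array([-1.571e+00, -1.000e-03,  3.300e-02]), 'force': array([-0.067, -0.006,  4.689]), 'width': np.float64(22.779), 'qpos': array([ 0.501,  0.857, -0.185,  1.807,  0.292,  0.504,  0.155])}
nose ctr [ 550.7 -169.5   26. ] [ 11.  -45.2  81.2]
crown outer L [ 517.8 -164.6   26. ] [-21.8 -45.2  87.2]
base L bottom [ 519.2 -212.5   26. ] [-22.  -45.2  39.2]
base R bottom [ 556.5 -211.3   26. ] [ 15.4 -45.2  39.3]
ring tip [547.2  71.5  41. ]
ring root [549.8 130.4  41. ]
railA far [583.9 411.   14. ]
railA near [598.5 113.7  14. ]
railB far [491.6 404.6  14. ]
railB near [508.1 108.5  14. ]
rodtop [600.5 130.5  24. ]
rodbot [502.7 125.5  24. ]
[214.07947195 251.11206781]
[215.7843218  252.93410892]
```

View pics/w5c.png

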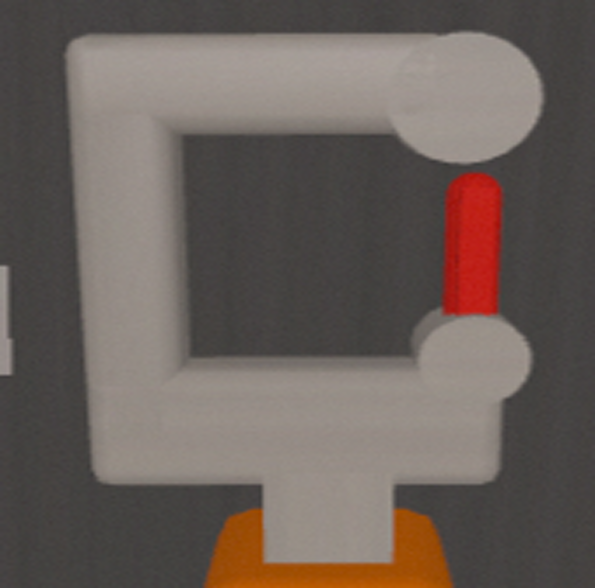

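```bash
python3 - <<'E'
from h import *
s=st(); plan(503,6,6,0.052)
p=ctrl.get_image('top')
for q in ['spare_ring','oilcan']:
    print(q,[(np.round(d['location'],1),round(d['confidence'],2)) for d in ctrl.mark_of(p,q)])
E
```

```text
{'clock': np.float64(7.175), 'eef_pos': array([ 542.482, -251.013,  -19.166]), 'tool_rot': array([-1.571e+00, -1.000e-03,  3.300e-02]), 'force': array([-1.342, -0.52 ,  5.762]), 'width': np.float64(22.551), 'qpos': array([ 0.501,  0.857, -0.185,  1.807,  0.292,  0.504,  0.155])}
row [-3.1  -2.53 25.82] roll -0.019
spare_ring [(array([379. , -46.9,  -0.5]), 0.59), (array([555.8,  81.4,   3.7]), 0.57)]
oilcan [(array([343.6, 281.7,   1.9]), 0.58)]
```

apply_moves:
  motion:
    - [0, -1, 0, 0, 1.5]
    - [0, -2.5, 1, 0, 1.5]
    - [-0.5, -2.5, 5, 0, 1.5]
    - [-1, -2.5, 9.5, 0, 1.5]
    - [-1.5, -2.5, 14, -0.01, 1.5]
    - [-2, -2.5, 18.5, -0.019, 1.5]
    - [-2.6, -2.5, 22.5, -0.019, 1.5]
    - [-3.1, -2.5, 25, -0.019, 1.5]
    - [-3.1, -2.5, 25.8, -0.019, 1.5]
    - [-3.1, -2.5, 25.8, -0.019, 1.5]
    - [-3.1, -2.5, 25.8, -0.019, 1.5]

```text
clock: 8.7
eef_pos: [503.1, 4.3, 5.7]
tool_rot: [-1.572, -0.0, 0.05]
force: [0.3, 0.1, -3.1]
width: 22.5
```

```bash
python3 - <<'E'
from h import *
s=st()
p=ctrl.get_image('wrist'); save(p,'w6')
E
```

```text
{'clock': np.float64(8.7), 'eef_pos': array([503.121,   4.29 ,   5.678]), 'tool_rot': array([-1.572, -0.   ,  0.05 ]), 'force': array([ 0.251,  0.108, -3.146]), 'width': np.float64(22.525), 'qpos': array([ 0.007,  0.736, -0.108,  2.065,  0.215,  0.35 , -0.225])}
```

View pics/w6.png

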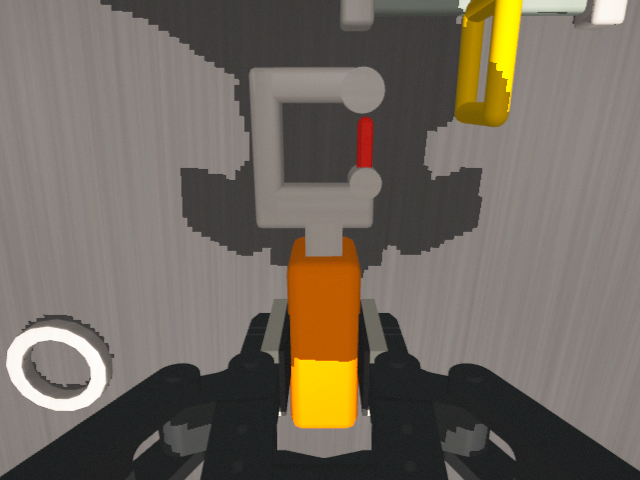

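```bash
cat > ov.py <<'E'
from h import *
s=st(); p=ctrl.get_image('wrist')
im=cv2.cvtColor(p['image'],cv2.COLOR_RGB2BGR).copy()
import sys
bx,by,yaw=map(float,sys.argv[1:4]); 
c,sn=np.cos(yaw),np.sin(yaw)
def W(x,y,z): return [bx+c*x-sn*y,by+sn*x+c*y,z]
def quad(a,b,d,e,z,col):
    q=np.array([proj(p,W(x,y,z),s) for x,y in [(a,b),(d,b),(d,e),(a,e)]]); 
    return np.int32((q-[400,0])*5),col
c0=cv2.resize(im[0:150,400:550],None,fx=5,fy=5,interpolation=cv2.INTER_CUBIC)
K=5
for q,col in [quad(-4,-4,4,40,41,(255,0,0)),quad(-4,-4,4,4,1,(0,0,255)),quad(-4,-4,4,4,21,(0,255,0))]:
    cv2.polylines(c0,[q],True,col,1)
cv2.imwrite('pics/'+sys.argv[4]+'.png',c0[:600])
E
python3 ov.py 547 76 0.052 ov1
```

```text
{'clock': np.float64(8.75), 'eef_pos': array([503.023,   4.246,   5.586]), 'tool_rot': array([-1.572, -0.   ,  0.05 ]), 'force': array([ 0.512, -0.58 , -3.185]), 'width': np.float64(23.012), 'qpos': array([ 0.007,  0.736, -0.108,  2.065,  0.215,  0.35 , -0.226])}
```

View pics/ov1.png

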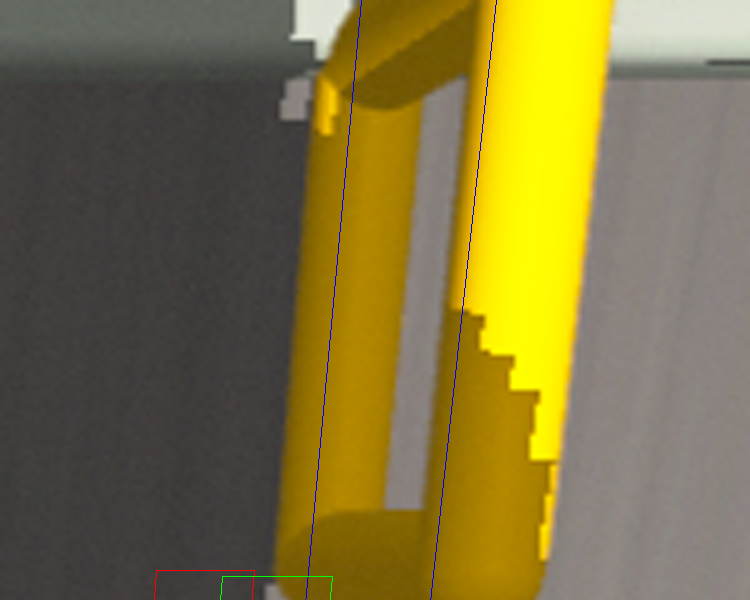

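```bash
sed -i 's/c0\[:600\]/c0[150:]/' ov.py; python3 ov.py 555.3 79 0.055 ov2
```

```text
{'clock': np.float64(8.8), 'eef_pos': array([502.954,   4.382,   5.532]), 'tool_rot': array([-1.571, -0.   ,  0.05 ]), 'force': array([ 0.671, -0.678, -2.62 ]), 'width': np.float64(22.768), 'qpos': array([ 0.007,  0.737, -0.108,  2.065,  0.215,  0.35 , -0.226])}
```

View pics/ov2.png

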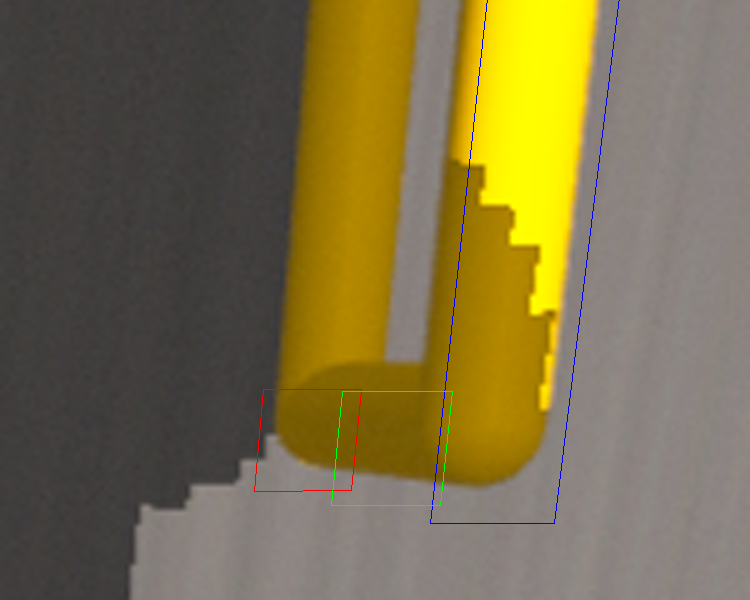

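The ring's bar is at about (554, 81) and the hook is firmly held. I'll lower the hook to the bench and align it in y.

apply_moves:
  motion:
    - [0, 0.5, 0.4, -0.002, 1.5]
    - [0, 1.2, 0.7, -0.002, 1.5]
    - [0, 2.0, 0.7, -0.002, 1.5]
    - [0, 2.4, 0.7, -0.002, 1.5]
    - [0, 2.4, 0.7, -0.002, 1.5]
    - [0, 2.4, 0.7, -0.002, 1.5]

```text
clock: 9.6
eef_pos: [502.4, 12.9, -18.6]
tool_rot: [-1.571, -0.0, 0.054]
force: [-0.7, 0.2, -2.8]
width: 22.8
```

```bash
python3 ov.py 554.2 81.2 0.052 ov3
python3 - <<'E'
from h import *
s=st()
p=ctrl.get_image('wrist'); save(p,'w7')
print((Rt(s).T@(np.array([554.2,81.2,21])-s['eef_pos'])).round(1))
E
```

```text
{'clock': np.float64(9.6), 'eef_pos': array([502.412,  12.857, -18.571]), 'tool_rot': array([-1.571, -0.   ,  0.054]), 'force': array([-0.708,  0.151, -2.764]), 'width': np.float64(22.787), 'qpos': array([-0.02 ,  0.783, -0.092,  2.072,  0.224,  0.296, -0.246])}
{'clock': np.float64(9.65), 'eef_pos': array([502.416,  12.846, -18.524]), 'tool_rot': array([-1.571, -0.   ,  0.054]), 'force': array([-0.108,  0.486, -3.875]), 'width': np.float64(22.607), 'qpos': array([-0.02 ,  0.782, -0.092,  2.072,  0.224,  0.296, -0.246])}
[ 55.4 -39.5  65.5]
```

View pics/ov3.png

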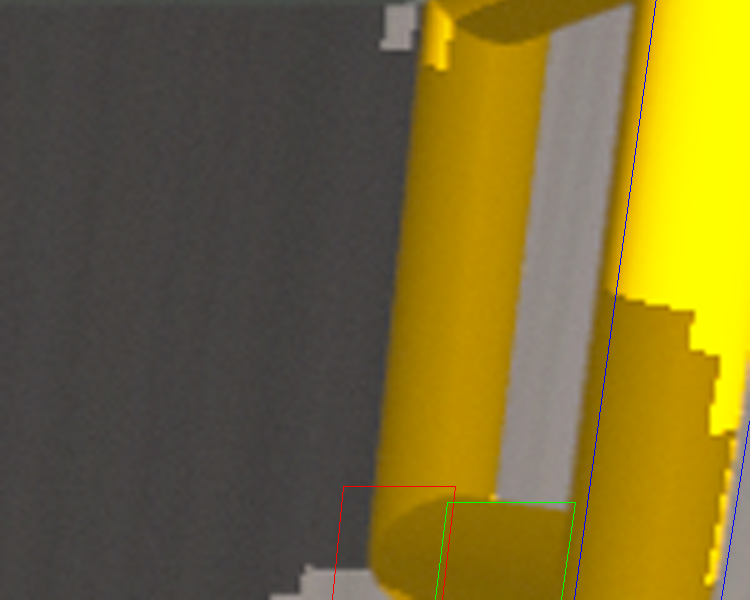

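View pics/w7.png

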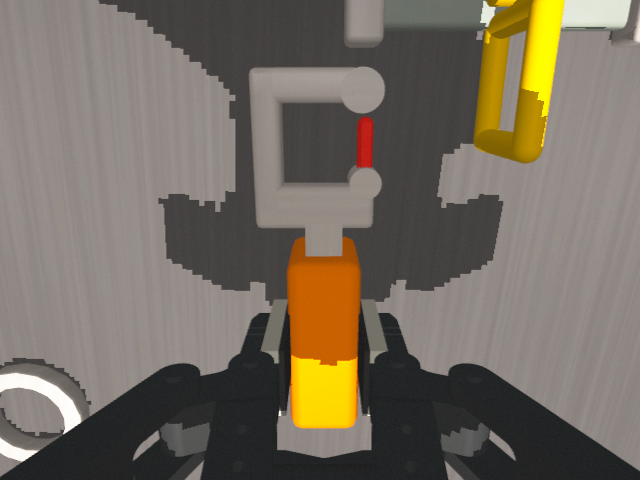

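apply_moves:
  motion:
    - [0.5, 0.03, -0.1, 0, 1.5]
    - [1.2, 0.03, -0.1, 0, 1.5]
    - [2.2, 0.03, -0.1, 0, 1.5]
    - [3.0, 0.03, -0.1, 0, 1.5]
    - [3.2, 0.03, -0.1, 0, 1.5]
    - [3.2, 0.03, -0.1, 0, 1.5]
    - [3.2, 0.03, -0.1, 0, 1.5]

```text
clock: 10.58
eef_pos: [533.8, 13.6, -18.8]
tool_rot: [-1.571, 0.001, 0.054]
force: [0.0, 0.1, -2.1]
width: 22.9
```

```bash

python3 - <<'E'
from h import *
s=st()
p=ctrl.get_image('wrist'); save(p,'w8')
print((Rt(s).T@(np.array([554.2,81.2,21])-s['eef_pos'])).round(1))
E
```

```text
{'clock': np.float64(10.575), 'eef_pos': array([533.833,  13.605, -18.847]), 'tool_rot': array([-1.571e+00,  1.000e-03,  5.400e-02]), 'force': array([ 0.031,  0.13 , -2.076]), 'width': np.float64(22.904), 'qpos': array([-0.008,  0.804, -0.107,  1.986,  0.218,  0.364, -0.233])}
[ 24.  -39.9  66.4]
```

View pics/w8.png

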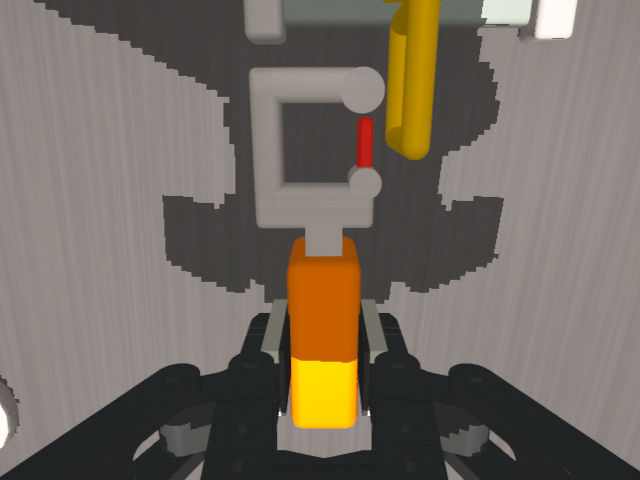

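apply_moves:
  motion:
    - [0.3, 0, 0, 0, 1.5]
    - [0.6, 0, 0, 0, 1.5]
    - [0.9, 0, 0, 0, 1.5]
    - [1.2, 0, 0, 0, 1.5]
    - [1.4, 0, 0, 0, 1.5]
    - [1.4, 0, 0, 0, 1.5]

```text
clock: 11.38
eef_pos: [545.2, 14.0, -19.1]
tool_rot: [-1.572, 0.006, 0.055]
force: [-6.9, -1.3, 1.6]
width: 22.7
```

```bash

python3 - <<'E'
from h import *
s=st()
p=ctrl.get_image('wrist'); save(p,'w9')
print((Rt(s).T@(np.array([554.2,81.2,21])-s['eef_pos'])).round(1))
E
```

```text
{'clock': np.float64(11.375), 'eef_pos': array([545.211,  14.012, -19.133]), 'tool_rot': array([-1.572,  0.006,  0.055]), 'force': array([-6.922, -1.282,  1.622]), 'width': np.float64(22.746), 'qpos': array([-0.004,  0.814, -0.113,  1.949,  0.216,  0.397, -0.227])}
[ 12.4 -40.3  66.6]
```

View pics/w9.png

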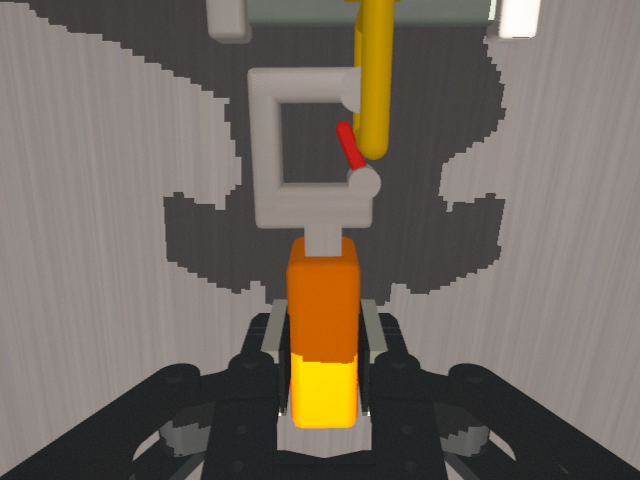

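apply_moves:
  motion:
    - [0.25, 0, 0, 0, 1.5]
    - [0.5, 0, 0, 0, 1.5]
    - [0.75, 0, 0, 0, 1.5]
    - [1.0, 0, 0, 0, 1.5]
    - [1.0, 0, 0, 0, 1.5]

```text
clock: 12.05
eef_pos: [551.5, 13.8, -19.1]
tool_rot: [-1.573, 0.013, 0.055]
force: [-12.4, -0.8, 7.9]
width: 22.9
```

```bash
cat > lk.py <<'E'
from h import *
import sys
s=st()
p=ctrl.get_image('wrist'); cv2.imwrite('pics/'+sys.argv[1]+'.png',cv2.resize(cv2.cvtColor(p['image'],cv2.COLOR_RGB2BGR)[40:260,220:440],None,fx=2.6,fy=2.6,interpolation=cv2.INTER_CUBIC))
print((Rt(s).T@(np.array([554.2,81.2,21])-s['eef_pos'])).round(1))
E
python3 lk.py w10
```

```text
{'clock': np.float64(12.05), 'eef_pos': array([551.457,  13.81 , -19.088]), 'tool_rot': array([-1.573,  0.013,  0.055]), 'force': array([-12.409,  -0.85 ,   7.926]), 'width': np.float64(22.947), 'qpos': array([-0.002,  0.82 , -0.117,  1.925,  0.214,  0.422, -0.223])}
[  5.9 -40.3  67.1]
```

View pics/w10.png

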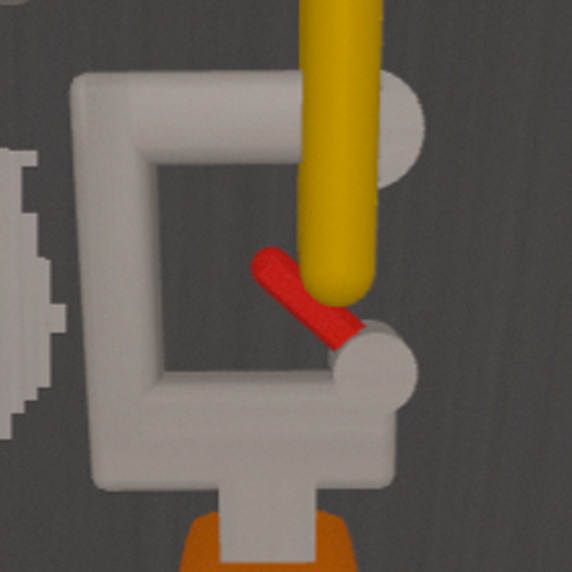

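Gate swings open properly, but the 12 N includes bench friction (7.9 N upward), so I'll ease up by 1 mm and continue.

apply_moves:
  motion:
    - [0, -0.1, 0, 0, 1.5]
    - [0, -0.15, 0, 0, 1.5]
    - [0, -0.15, 0, 0, 1.5]

```text
clock: 12.48
eef_pos: [555.1, 12.9, -18.1]
tool_rot: [-1.573, 0.006, 0.054]
force: [-4.9, -2.1, -2.2]
width: 22.5
```

apply_moves:
  motion:
    - [0.2, 0, 0, 0, 1.5]
    - [0.4, 0, 0, 0, 1.5]
    - [0.4, 0, 0, 0, 1.5]

```text
clock: 12.85
eef_pos: [562.1, 12.6, -17.6]
tool_rot: [-1.573, 0.001, 0.052]
force: [-0.6, -4.5, -2.9]
width: 22.9
```

```bash
python3 lk.py w11
```

```text
{'clock': np.float64(12.85), 'eef_pos': array([562.078,  12.566, -17.62 ]), 'tool_rot': array([-1.573e+00,  1.000e-03,  5.200e-02]), 'force': array([-0.617, -4.503, -2.927]), 'width': np.float64(22.922), 'qpos': array([ 1.000e-03,  8.220e-01, -1.160e-01,  1.907e+00,  2.140e-01,
        4.250e-01, -2.220e-01])}
[ -4.3 -38.8  68.8]
```

View pics/w11.png

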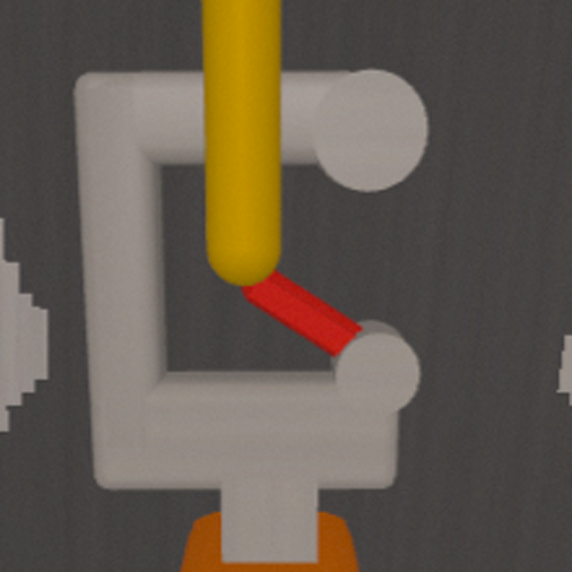

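apply_moves:
  motion:
    - [0.15, 0, 0.05, 0, 1.5]
    - [0.3, 0, 0.05, 0, 1.5]
    - [0.3, 0, 0.05, 0, 1.5]

```text
clock: 13.28
eef_pos: [566.0, 16.5, -17.1]
tool_rot: [-1.57, -0.001, 0.054]
force: [-0.5, 0.3, -3.0]
width: 23.0
```

```bash
python3 lk.py w12
```

```text
{'clock': np.float64(13.275), 'eef_pos': array([566.047,  16.542, -17.146]), 'tool_rot': array([-1.57e+00, -1.00e-03,  5.40e-02]), 'force': array([-0.49 ,  0.259, -3.037]), 'width': np.float64(23.015), 'qpos': array([-1.000e-03,  8.240e-01, -1.210e-01,  1.898e+00,  2.120e-01,
        4.310e-01, -2.220e-01])}
[ -8.3 -38.1  65.2]
```

View pics/w12.png

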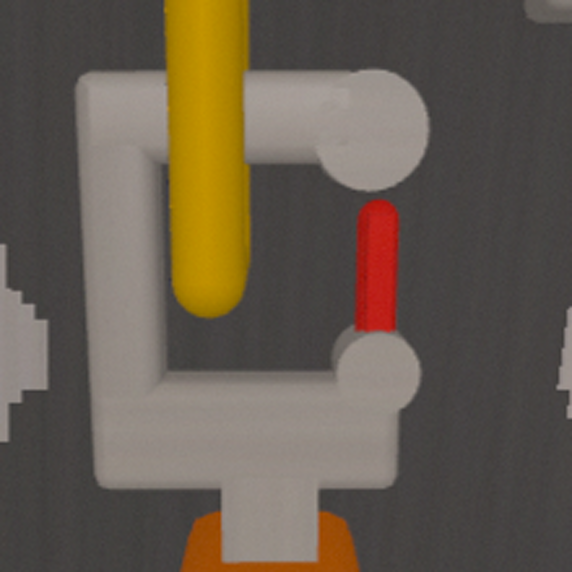

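Gate is shut with the bar behind it. Now I'll centre the bar on the seat, lower slightly, and pull gently.

apply_moves:
  motion:
    - [-0.25, 0.05, 0, 0, 1.5]
    - [-0.5, 0.1, 0, 0, 1.5]
    - [-0.55, 0.12, -0.2, 0, 1.5]
    - [-0.55, 0.12, -0.5, 0, 1.5]
    - [-0.55, 0.12, -0.8, 0, 1.5]
    - [-0.55, 0.12, -1.1, 0, 1.5]
    - [-0.55, 0.12, -1.4, 0, 1.5]
    - [-0.55, 0.12, -1.7, 0, 1.5]
    - [-0.55, 0.12, -2.0, 0, 1.5]
    - [-0.55, 0.12, -2.0, 0, 1.5]

```text
clock: 14.58
eef_pos: [561.0, -5.2, -18.4]
tool_rot: [-1.571, -0.0, 0.053]
force: [-0.2, 1.7, -3.9]
width: 22.5
```

```bash
python3 lk.py w13
```

```text
{'clock': np.float64(14.575), 'eef_pos': array([561.004,  -5.203, -18.449]), 'tool_rot': array([-1.571, -0.   ,  0.053]), 'force': array([-0.182,  1.689, -3.909]), 'width': np.float64(22.55), 'qpos': array([ 0.037,  0.823, -0.122,  1.912,  0.222,  0.42 , -0.196])}
[ -2.2 -39.5  86.6]
```

View pics/w13.png

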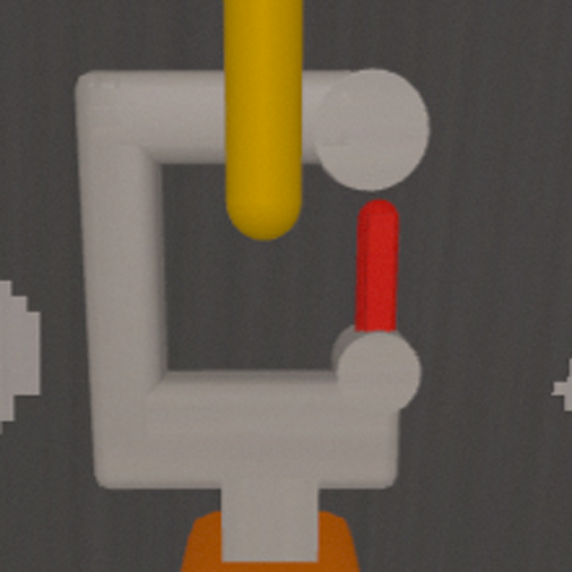

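apply_moves:
  motion:
    - [0, 0, -0.3, 0, 1.5]
    - [0, 0, -0.6, 0, 1.5]
    - [0, 0, -0.9, 0, 1.5]
    - [0, 0, -1.2, 0, 1.5]
    - [0, 0, -1.5, 0, 1.5]
    - [0, 0, -1.8, 0, 1.5]
    - [0, 0, -2.1, 0, 1.5]
    - [0, 0, -2.4, 0, 1.5]
    - [0, 0, -2.7, 0, 1.5]
    - [0, 0, -3.0, 0, 1.5]
    - [0, 0, -3.3, 0, 1.5]
    - [0, 0, -3.6, 0, 1.5]
    - [0, 0, -3.9, 0, 1.5]
    - [0, 0, -4.2, 0, 1.5]
    - [0, 0, -4.5, 0, 1.5]
    - [0, 0, -4.8, 0, 1.5]
    - [0, 0, -5.0, 0, 1.5]
    - [0, 0, -5.2, 0, 1.5]
    - [0, 0, -5.2, 0, 1.5]

```text
clock: 17.0
eef_pos: [563.7, -56.9, -18.5]
tool_rot: [-1.571, -0.0, 0.054]
force: [0.4, 3.5, -2.7]
width: 22.7
```

apply_moves:
  motion:
    - [0, 0, -0.15, 0, 1.5]
    - [0, 0, -0.3, 0, 1.5]
    - [0, 0, -0.3, 0, 1.5]

```text
clock: 17.38
eef_pos: [563.9, -59.6, -18.5]
tool_rot: [-1.571, -0.0, 0.054]
force: [1.6, 2.9, -3.6]
width: 23.1
```

```bash
python3 lk.py w14
```

```text
{'clock': np.float64(17.375), 'eef_pos': array([563.885, -59.627, -18.476]), 'tool_rot': array([-1.571, -0.   ,  0.054]), 'force': array([ 1.568,  2.897, -3.589]), 'width': np.float64(23.073), 'qpos': array([ 0.144,  0.828, -0.138,  1.895,  0.244,  0.435, -0.118])}
[ -2.1 -39.5 141.1]
```

View pics/w14.png

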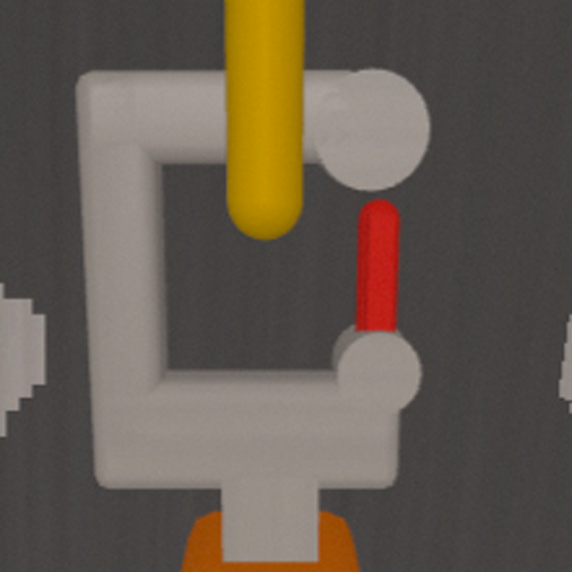

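Moved about 67 mm and not at the stop yet (force only about 3 N). On in small steps.

apply_moves:
  motion:
    - [0, 0, -0.1, 0, 1.5]
    - [0, 0, -0.2, 0, 1.5]
    - [0, 0, -0.2, 0, 1.5]

```text
clock: 17.8
eef_pos: [564.0, -61.5, -18.5]
tool_rot: [-1.571, -0.0, 0.054]
force: [2.1, 3.7, -2.6]
width: 22.7
```

apply_moves:
  motion:
    - [0, 0, -0.1, 0, 1.5]
    - [0, 0, -0.2, 0, 1.5]
    - [0, 0, -0.2, 0, 1.5]

```text
clock: 18.18
eef_pos: [564.1, -62.2, -18.5]
tool_rot: [-1.57, -0.0, 0.055]
force: [1.4, 6.2, -4.1]
width: 22.9
```

apply_moves:
  motion:
    - [0, 0, -0.1, 0, 1.5]
    - [0, 0, -0.2, 0, 1.5]
    - [0, 0, -0.2, 0, 1.5]

```text
clock: 18.55
eef_pos: [564.2, -62.3, -18.6]
tool_rot: [-1.568, -0.0, 0.056]
force: [1.7, 9.1, -3.7]
width: 22.9
```

At the stop: position stalled at -62.3 while the force rose to 9 N. Next: ease off, lower to the bench, release.

apply_moves:
  motion:
    - [0, 0.03, 0.1, 0, 1.5]
    - [0, 0.06, 0.2, 0, 1.5]
    - [0, 0.09, 0.3, 0, 1.5]
    - [0, 0.09, 0.3, 0, 1.5]

```text
clock: 19.05
eef_pos: [564.0, -62.2, -19.2]
tool_rot: [-1.571, -0.0, 0.054]
force: [0.6, 4.6, 0.8]
width: 22.7
```

```bash
python3 lk.py w15
```

```text
{'clock': np.float64(19.05), 'eef_pos': array([564.039, -62.213, -19.154]), 'tool_rot': array([-1.571, -0.   ,  0.054]), 'force': array([0.585, 4.613, 0.812]), 'width': np.float64(22.66), 'qpos': array([ 0.149,  0.829, -0.139,  1.893,  0.245,  0.435, -0.114])}
[ -2.  -40.1 143.7]
```

View pics/w15.png

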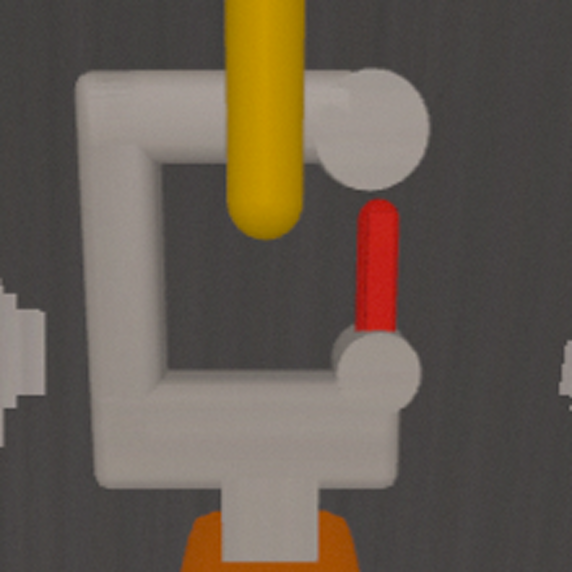

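apply_moves:
  motion:
    - [0, 0, 0.1, 0, 1.5]
    - [0, 0, 0.1, 0, 1.5]
    - [0, 0, 0.1, 0, 3.0]
    - [0, 0, 0.1, 0, 4.0]
    - [0, 0, 0.1, 0, 5.0]
    - [0, 0, 0.1, 0, 5.0]
    - [0, -1, 0.1, 0, 5.0]
    - [0, -3, 0.1, 0, 5.0]
    - [0, -6, 0.1, 0, 5.0]
    - [0, -10, 0.1, 0, 5.0]
    - [0, -10, 0.1, 0, 5.0]

```text
clock: 20.48
eef_pos: [566.7, -61.5, 84.2]
tool_rot: [-1.572, -0.007, 0.054]
force: [0.1, 0.3, -0.5]
width: 50.1
```

```bash
python3 - <<'E'
from h import *
s=st(); p=ctrl.get_image('wrist'); save(p,'w16')
t=ctrl.get_image('scene'); cv2.imwrite('pics/s16.png',cv2.cvtColor(cv2.resize(t['image'][170:330,230:530],None,fx=2.6,fy=2.6),cv2.COLOR_RGB2BGR))
E
```

```text
{'clock': np.float64(20.475), 'eef_pos': array([566.708, -61.5  ,  84.228]), 'tool_rot': array([-1.572, -0.007,  0.054]), 'force': array([ 0.118,  0.283, -0.511]), 'width': np.float64(50.133), 'qpos': array([ 0.185,  0.665, -0.195,  1.851,  0.202,  0.638, -0.078])}
```

View pics/w16.png

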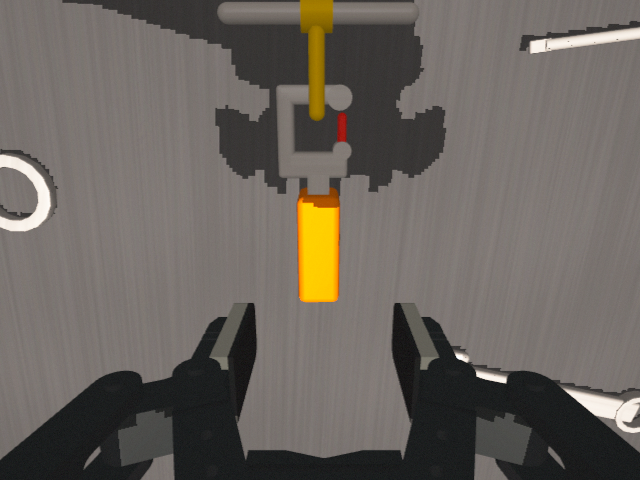

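View pics/s16.png

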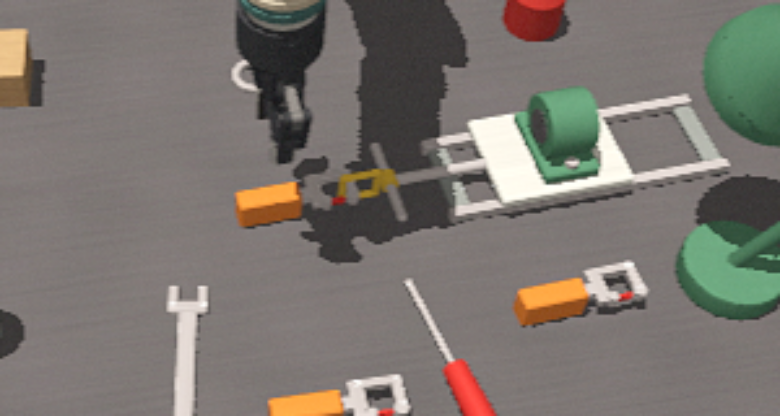

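The hook lies flat and clipped with the gate shut, the sled is out, the bystanders are in place, and the gripper is clear.

```bash
python3 -c "
from h import *
print(ctrl.finish_job()); st()"
```

```text
the job is handed in; nothing more can be done
None
the job is handed in; nothing more can be done
```

The sled is out at its front stop with the hook still clipped to the yellow ring, and the job was handed in at about 20.5 s of the 54 s. I used the hook nearest the base. I pushed it onto the ring's bar until the red gate opened and shut behind it, then pulled the sled out and released the hook on the bench.

**Last checks**
- **Clip:** the pictures before the pull and after release show the bar inside the hook and the gate shut.
- **Stop:** after about 70 mm of travel the hook stopped moving while the pull rose from 3 to 9 N. The wrist force was near zero before lifting away. I did not re-measure the sled after release, but the bar still sat against the crown.
- **Hook and surroundings:** the hook lies flat on the bench with the gripper clear, and everything in the final views looked undisturbed.

**What disagreed**
- **Finger height:** the fingers really end about 30 mm above where the reported TCP puts them. My first close at z 6 missed above the handle without moving the hook. I then descended in small steps to a reported z of about -19 to grip it.
- **Push force:** it read 12.4 N while the gate was opening, above the stated 3–8 N. The wrist also read 7.9 N upward, so I think part of it was bench friction. It fell to 4.9 N after I lifted the hook about 1 mm.
- **Tool-side shift:** as the gate passed the bar, the hook was briefly pushed about 1 mm sideways along the pull direction, at 4.5 N.

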